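# Release the transport hold-down bar of a slide case

### The arm

A 6-joint arm with a two-finger parallel gripper is mounted at the origin on the work surface. World frame = base frame: x ahead of the robot, y to its left, z up, the work surface at z = 0. Lengths are in mm, angles in rad, forces in N, time in s.
With the tool pointing down it reaches from about 275 to 975 mm from the base axis. Payload 8.4 kg.
Tool frame: the origin (TCP) lies on the centre line of the jaws, within the pads' length; the fingertips stand 17 mm ahead of it and the grasp point (between the pads) lies 2 mm behind it; z points along the fingers, y is the line along which they close (so a half turn about z gives the same grasp; the last joint's range is limited). The gripper opens to 92 mm and grips with 3 to 60 N. Pads are 20 mm wide; open, the fingers measure 128 mm over their backs; the gripper's body (75 mm by 189 mm) begins 69 mm behind the grasp point.
Start: joints at [1.278, 0.353, 1.633, -0, 1.155, -0.002], TCP at [179.198, 598.762, 231.583] pointing down, gripper open.
Joint ranges: [-2.63, 2.63], [-0.92, 2.1], [0.06, 2.66], [-1.3, 4.44], [0, 2.69], [-3.02, 3.02]. Speed limits (rad/s): [2.22, 2.22, 2.79, 3.14, 3.14, 3.14].

### API

Orientations are given as [roll, pitch, yaw] about the fixed x, y, z axes, in that order (R = Rz(yaw) Ry(pitch) Rx(roll)).
In Python, from station import robot gives the robot as it stands. The module is installed in compiled form; this text tells all that it offers.
- The arm moves only by the shell command python3 -m creep 'ROWS' [FORCE]. ROWS is JSON, a list of rows, each a list of 3 entries, a list of its own where there are three numbers: the closure, from -1 (fully open) to 1 (shut), then the shift along the tool's x, y, z in cm, then the turn, a rotation vector about the tool's x, y, z in degrees. A call has 1 to 20 rows; each row shifts and turns the commanded pose from where the row before left it, along the tool's axes as they then stand; what a row does not reach is not made up. A row lasts 1/8 s, in which the tool goes at most 62.5 mm and 10.7 degrees, less where a joint would pass 70% of its speed; a pose out of reach is approached as far as the arm can. A call is refused whole if a number of a shift passes 6.25 or a number of a turn 10.7, either way. A call with a gripper value outside its range is refused whole. The fingers move at their own pace and stop on an object; FORCE is the grip in N (left out, the last holds). Time passes only in rows, so rows that do not move let the fingers close. It gives the time, the measured TCP pose, the force, the opening and the grip force at its end, in the units of the state.
- robot.get_obs(): the state, without advancing time (a new reading comes with each control period).
- robot.get_image(name): name is "scene" or "top"; returns a dict with "pixels" (384x512x3 uint8, red, green, blue), "mtx" (3x3 intrinsics, pixels), "distortion" ([k1, k2, p1, p2, k3] as OpenCV has them; the pictures are not rectified), "camera_from_world" (4x4, takes a point from world to camera coordinates). Camera axes: x right, y up, looking along -z (the intrinsics and any distortion apply to the point x, -y, -z); pixel columns grow to the right and rows downward; lengths in mm; the calibration is good to about 2 mm. A picture is of the moment at which its call begins. There is no depth.
- robot.job_done(): hands the job in; it is judged then, once.
The state is a dict: "time": time; "joint_pos": joint angles; "joint_vel": joint speeds; "joint_torque": joint torques, N m; "ee_pos": TCP position; "ee_rot": TCP orientation; "wrist_force": force on the tool from outside, world axes, zero at the start; "ft_torque": the same for the moment, N m; "opening": finger opening in mm; "gripper_force": force on a finger pad.
Only numpy, scipy, OpenCV 4.12 (cv2) and the standard library are available. Lean on these libraries where they do the work, as an engineer would, in place of code of your own. Each camera call takes 0.05 s, during which the arm holds its last target. There are 200 camera calls.

### The job

The transport hold-down bar across the grey slide case has to come up so that a colleague can take the case out. Lift the safety keeper up off the latch's pin and set it down (do not drop it) in the empty aluminium tray, then pull the latch handle sideways away from the bar against its spring, and with the latch pulled lift the bar's coupler off the ball until it is about 7 cm up. Finish while still holding the bar raised, and leave everything else where it stands.

Things in the scene. Friction and masses are not known exactly. Their poses are not given: they have to be found in the camera images.
- station: Fixed hold-down station: white plate 370 x 170 x 12 mm, steel ball (42 mm) near one end, hinge bracket (78 mm high) at the other. Origin: on the bench under the ball; x runs along the bar to the hinge (plate from -60 to +310 mm), y to the keeper's side, handle on the -y side, z up. The bar's coupler housing covers the ball: x and y within 36 and 30 mm, top 88 mm up plus a 4 mm dome.
- bar_hinge (a point): Point on the bar's hinge axis, mid-width, 240 mm from the ball along the station's x, 65 mm above the bench. The axis is parallel to the station's y.
- bar (a joint): Angle of the aluminium hold-down bar (34 mm wide, top 85 mm up), rad: 0 = coupler down on the ball, grows as it is raised (0.30 = coupler 71 mm up), to 0.9. Let go, it falls back (0.6 kg, about 4 N at the coupler). Locked while the latch bolt is under the ball.
- latch (a joint): Travel of the latch in the coupler, m: 0 = locked, to 0.018 (stop) as the handle is pulled along the station's -y, away from the bar. Spring: 4 N at 0, 10 N at the stop. Must be past 0.011 for the bar to lift. With the keeper on its pin it stops at about 5 mm. The latch rides on the bar, so a raised handle carries the bar.
- latch_handle (a point): Grip point of the latch handle, an upright steel blade 26 mm along the station's x, 12 mm along its y, top 140 mm above the bench. The point is on its mid-line, 22 mm below its top and 30 mm above the coupler housing; at station x 0, y -50 mm with the latch at 0. Moves with latch and bar.
- coupler_top (a point): Middle of the top face of the coupler housing, above the ball; 88 mm above the bench when the bar is down. Rises with the bar.
- keeper: Loose dark steel safety keeper, about 90 g: round cap 40 mm across, 28 mm high, blind hole 13 mm wide, 22 mm deep from below; on top an upright tab 10 mm thick (its x), 30 mm wide (its y), top 67 mm up. Origin: centre of underside. Starts over the latch's upright pin (9 mm across, 18 mm high) at station x 0, y +53 mm, underside 43 mm up, x within 0.3 rad of the station's x.
- keeper_tab (a point): Grip point in the keeper's tab: on its axis, 52 mm above its underside, 15 mm below the tab's top.
- tray: Empty open aluminium tray standing fixed on the bench, 120 (its x) x 150 (its y) x 30 mm high, walls and floor 4 mm. Origin: centre of its underside. To the left or right of the station.
- slide_case: Bystander: closed grey slide case 116 x 110 x 45 mm on the station's plate under the bar. Origin: centre of underside.
- tip_rack: Bystander: white pipette tip rack 85 x 125 x 53 mm, on the other side of the station from the tray. Origin: centre of underside.
- dishes: Bystander: two stacked glass dishes, 90 mm across, 29 mm high. Origin: centre of underside.
- specimen_jar: Bystander: clear specimen jar with white cap, 52 mm across, 60 mm high. Origin: centre of underside.
- reagent: Bystander: amber bottle, 60 mm across, 110 mm high. Origin: centre of underside.
- beaker: Bystander: glass beaker, 80 mm across, 100 mm high. Origin: centre of underside.
- driver: Bystander: screwdriver lying on the bench. Origin: under its middle.

How it is judged:
By the outcome, as a careful person would: the job done as asked, in the order asked, and still so for the second after the job is handed in, while the arm keeps its last pose, push and grip.
It also fails if it takes over 61 s, if anything falls off the work surface, if the arm or the gripper's body presses on something with over 40 N, if the wrist force passes 120 N, or if a joint passes its speed limit or range.

## Working session

There is one attempt and no reset: what is moved stays moved. The work goes in short steps, Python scripts to look and compute and a shell command to move; the robot and the scene stay as the last step left them, time stands still between calls to the robot, and variables do not carry over. Pictures are saved under pics/ and viewed, at most 10 in all, crops included, and the job is handed in when it is done.

```bash
mkdir -p pics
cat > h.py <<'E'
import numpy as np, cv2
from station import robot
from scipy.spatial.transform import Rotation as R
def snap(n,f):
    im=robot.get_image(n); cv2.imwrite('pics/'+f,cv2.resize(im['pixels'][:,:,::-1],(800,600),interpolation=cv2.INTER_CUBIC)); np.savez('pics/'+f+'.npz',**im); return im
def ray(im,uv):
    p=cv2.undistortPoints(np.array([[uv]],float),im['mtx'],np.array(im['distortion'],float))[0,0]
    T=np.array(im['camera_from_world']); r=T[:3,:3]
    d=r.T@np.array([p[0],-p[1],-1]); o=-r.T@T[:3,3]; return o,d
def atz(im,uv,z):
    o,d=ray(im,uv); return o+d*(z-o[2])/d[2]
def proj(im,P):
    T=np.array(im['camera_from_world']); c=np.atleast_2d(P)@T[:3,:3].T+T[:3,3]
    c=c*[1,-1,-1]
    return cv2.projectPoints(c.reshape(-1,1,3),np.zeros(3),np.zeros(3),im['mtx'],np.array(im['distortion'],float))[0][:,0]
E
python3 - <<'E'
from h import *
for n in('top','scene'):
    im=snap(n,n+'0.png'); T=np.array(im['camera_from_world']); print(n,-T[:3,:3].T@T[:3,3],im['distortion'])
o=robot.get_obs(); print(o['time'],o['ee_pos'],o['ee_rot'],o['opening'])
E
```

```text
top [ 336.04813656   16.4807611  1430.37255848] [-0.10424067  0.          0.          0.          0.        ]
scene [1294.64190882  181.12845127  769.88139861] [-0.03904343  0.          0.          0.          0.        ]
0.1 [179.06981029 598.38945605 230.97300851] [-3.14043646e+00 -3.16843828e-05  2.85080194e+00] 91.93361612028984
```

View pics/top0.png

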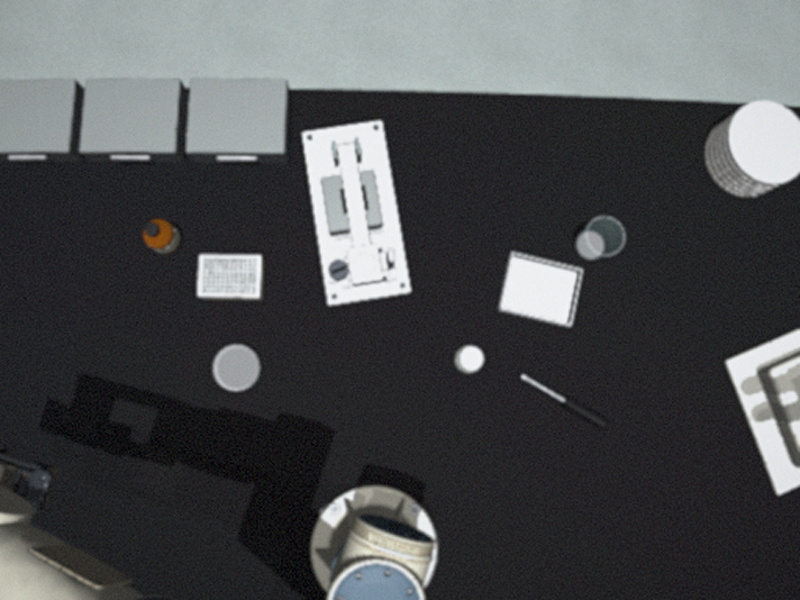

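View pics/scene0.png

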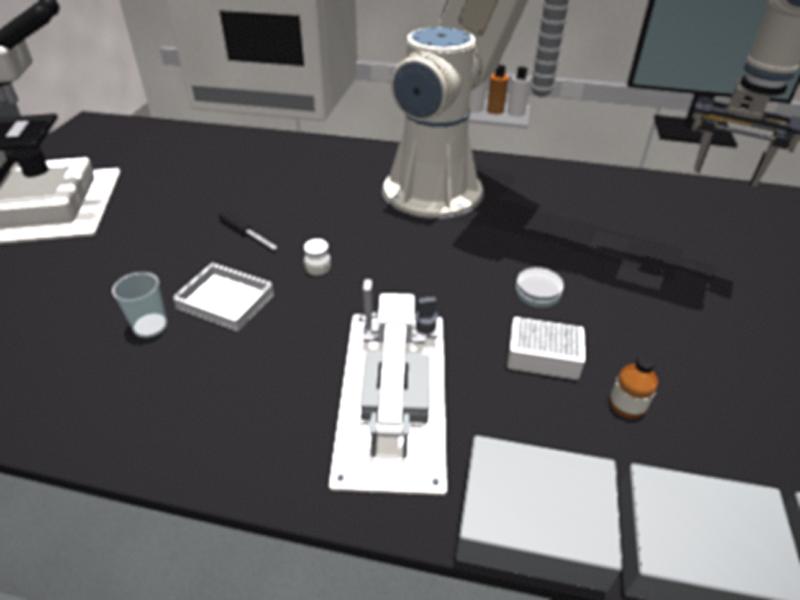

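The top view shows the station plate at corners (302,131), (382,121), (411,293), (328,305) with the keeper at (339,269) and the handle at (391,258). The tray is at about (541,289), right of the station. The scene view shows the handle at (368,297) and the keeper at (427,313).

```bash
cat > m.py <<'E'
from h import *
from scipy.optimize import least_squares
t=dict(np.load('pics/top0.png.npz')); s=dict(np.load('pics/scene0.png.npz'))
k=.64
pl=np.array([atz(t,np.array(p)*k,12)[:2] for p in[(302,131),(382,121),(411,293),(328,305)]])
M=np.array([(310,85),(310,-85),(-60,-85),(-60,85)])
def fit(M,P):
    f=lambda q:((M@np.array([[np.cos(q[2]),np.sin(q[2])],[-np.sin(q[2]),np.cos(q[2])]])+q[:2])-P).ravel()
    r=least_squares(f,[*P.mean(0),0.1]); return r.x,r.fun.round(1)
print('station',*fit(M,pl))
tr=np.array([atz(t,np.array(p)*k,30)[:2] for p in[(511,252),(583,266),(573,326),(499,310)]])
print('tray',*fit(np.array([(60,75),(60,-75),(-60,-75),(-60,75)]),tr))
q=fit(M,pl)[0]
def S(p): c,s_=np.cos(q[2]),np.sin(q[2]); return np.array([q[0]+c*p[0]-s_*p[1],q[1]+s_*p[0]+c*p[1],p[2]])
for n,p in dict(hand=(0,-50,140),keep=(0,53,110),keepcap=(0,53,71),coup=(0,0,88)).items(): print(n,S(p).round(1),(proj(t,S(p))/k).round(),(proj(s,S(p))/k).round())
a=cv2.resize(t['pixels'][145:205,195:275,::-1],(800,600),interpolation=cv2.INTER_CUBIC)
b=cv2.resize(s['pixels'][170:230,215:295,::-1],(800,600),interpolation=cv2.INTER_CUBIC)
c=np.hstack([cv2.resize(a,(400,300)),cv2.resize(b,(400,300))])
cv2.imwrite('pics/crop0.png',cv2.resize(c,(800,300)))
E
sed -i 's/cv2.imwrite(.pics\/crop0.*/cv2.imwrite("pics\/crop0.png",np.vstack([a[50:550:2,::2],b[50:550:2,::2]]) if 0 else np.vstack([cv2.resize(a,(533,300),interpolation=cv2.INTER_AREA),cv2.resize(b,(533,300),interpolation=cv2.INTER_AREA)]))/; /^c=np.hstack/d' m.py; python3 m.py
```

```text
station [5.53185518e+02 2.57760163e+01 1.67724543e-01] [-1.9 -0.7  1.5 -0.5  1.1  0.7 -0.6  0.6]
tray [ 5.17978688e+02 -3.33051071e+02 -1.94651613e-01] [-0.3  0.  -2.8  1.7  2.5  1.   0.7 -2.7]
hand [561.5 -23.5 140. ] [[391. 255.]] [[366. 282.]]
keep [544.3  78.  110. ] [[337. 266.]] [[426. 297.]]
keepcap [544.3  78.   71. ] [[338. 269.]] [[425. 314.]]
coup [553.2  25.8  88. ] [[365. 264.]] [[395. 306.]]
```

View pics/crop0.png

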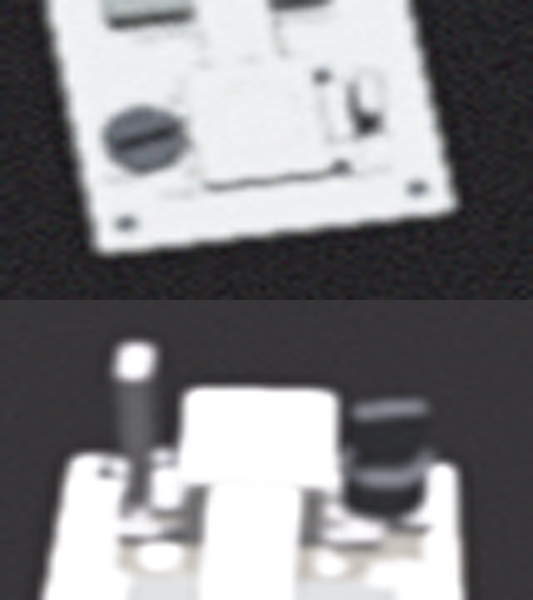

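The crop shows the keeper's tab running from (118,143) to (170,130), which puts the keeper's yaw at about 0.3. The handle blade stands clear of the coupler. Moving above the keeper now.

```bash
python3 -m creep '[[-1,[-3.12,-2.46,0],[0,0,0]],[-1,[-3.12,-2.46,0],[0,0,0]],[-1,[-3.12,-2.46,0],[0,0,0]],[-1,[-3.12,-2.46,0],[0,0,0]],[-1,[-3.12,-2.46,0],[0,0,0]],[-1,[-3.12,-2.46,0],[0,0,0]],[-1,[-3.12,-2.46,0],[0,0,0]],[-1,[-3.12,-2.46,0],[0,0,0]],[-1,[-3.12,-2.46,0],[0,0,0]],[-1,[-3.12,-2.46,0],[0,0,0]],[-1,[-3.12,-2.46,0],[0,0,0]],[-1,[-3.12,-2.46,0],[0,0,0]],[-1,[-3.12,-2.46,0],[0,0,0]],[-1,[-3.12,-2.46,0],[0,0,0]],[-1,[-3.12,-2.46,0],[0,0,0]],[-1,[-3.12,-2.46,0],[0,0,0]]]' 20
python3 -m creep '[[-1,[0,0,0],[0,0,9.3]],[-1,[0,0,0],[0,0,9.3]],[-1,[0,0,0],[0,0,9.3]],[-1,[0,0,0],[0,0,9.3]],[-1,[0,0,0],[0,0,9.3]],[-1,[0,0,0],[0,0,9.3]],[-1,[0,0,0],[0,0,0]],[-1,[0,0,0],[0,0,0]]]'
cat >> h.py <<'E'
def go(p):
    """shift in tool axes, cm, to bring the TCP to p"""
    o=robot.get_obs(); Rm=R.from_euler('xyz',o['ee_rot']).as_matrix()
    return (Rm.T@(np.array(p)-o['ee_pos'])/10).round(2)
E
python3 - <<'E'
from h import *
o=robot.get_obs(); print(o['time'],o['ee_pos'],o['ee_rot'],o['joint_pos'],o['wrist_force']); print(go([544.3,78,93]))
snap('scene','scene1.png')
E
```

```text
time: 2.1
ee_pos: [545.0, 77.4, 231.3]
ee_rot: [-3.141, -0.0, 2.851]
wrist_force: [0.9, 0.0, -0.7]
opening: 91.8
gripper_force: 0.0
time: 3.1
ee_pos: [544.5, 78.5, 231.4]
ee_rot: [-3.141, 0.0, 1.88]
wrist_force: [0.0, 0.4, 0.0]
opening: 92.0
gripper_force: 0.0
3.1 [544.47616543  78.5222883  231.4433964 ] [-3.14127343e+00  1.67836147e-05  1.88044154e+00] [ 1.40545686e-01  2.37344131e-01  1.79457938e+00 -7.84507431e-05
  1.10998099e+00 -1.69064627e-01] [0.04294109 0.35551542 0.04507194]
[-0.04 -0.03 13.84]
```

View pics/scene1.png

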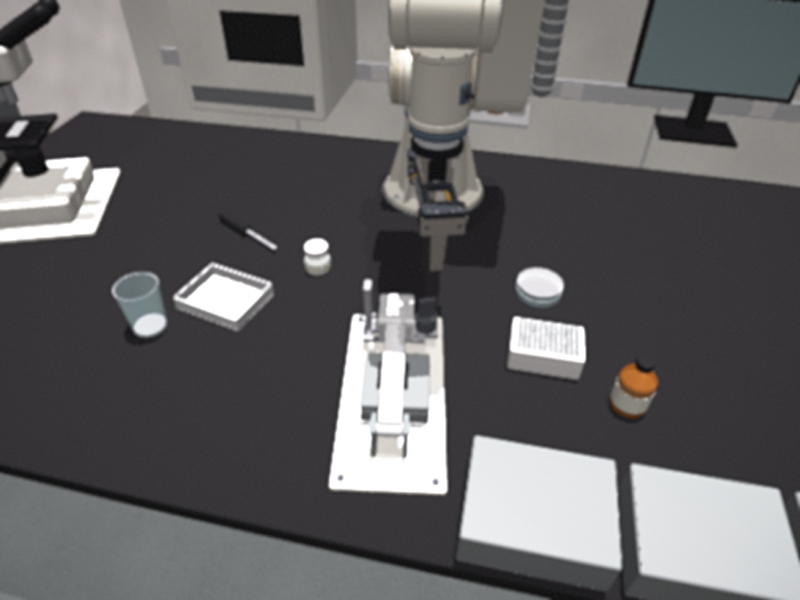

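The gripper is aligned over the keeper, with the near finger at (434,240) above the tab at (427,300). Descending and gripping.

```bash
python3 -m creep '[[-1,[0,0,2.5],[0,0,0]],[-1,[0,0,2.5],[0,0,0]],[-1,[0,0,2.5],[0,0,0]],[-1,[0,0,2.5],[0,0,0]],[-1,[0,0,1.5],[0,0,0]],[-1,[0,0,1.2],[0,0,0]],[-1,[0,0,1.0],[0,0,0]],[-1,[0,0,0],[0,0,0]]]' 15
python3 -m creep '[[1,[0,0,0],[0,0,0]],[1,[0,0,0],[0,0,0]],[1,[0,0,0],[0,0,0]],[1,[0,0,0],[0,0,0]],[1,[0,0,0],[0,0,0]],[1,[0,0,0],[0,0,0]],[1,[0,0,0],[0,0,0]],[1,[0,0,0],[0,0,0]]]' 15
```

```text
time: 4.15
ee_pos: [544.4, 78.5, 94.2]
ee_rot: [-3.141, -0.0, 1.877]
wrist_force: [0.7, -0.2, -0.6]
opening: 91.7
gripper_force: 0.0
time: 5.15
ee_pos: [544.6, 78.6, 94.5]
ee_rot: [-3.142, -0.0, 1.877]
wrist_force: [-0.0, 0.3, 1.0]
opening: 14.1
gripper_force: 0.2
```

```bash
python3 -m creep '[[1,[0,0,0],[0,0,0]],[1,[0,0,0],[0,0,0]],[1,[0,0,0],[0,0,0]]]' 25
```

```text
time: 5.52
ee_pos: [544.7, 78.6, 94.6]
ee_rot: [3.141, 0.0, 1.877]
wrist_force: [0.4, 0.0, 0.4]
opening: 9.5
gripper_force: 25.0
```

```bash
python3 -m creep '[[1,[0,0,-0.5],[0,0,0]],[1,[0,0,-0.8],[0,0,0]],[1,[0,0,-0.8],[0,0,0]],[1,[0,0,-0.9],[0,0,0]],[1,[0,0,-1.5],[0,0,0]],[1,[0,0,-2],[0,0,0]],[1,[0,0,-2],[0,0,0]],[1,[0,0,-2],[0,0,0]],[1,[0,0,-2],[0,0,0]],[1,[0,0,-1],[0,0,0]],[1,[0,0,0],[0,0,0]],[1,[0,0,0],[0,0,0]]]'
python3 - <<'E'
from h import *
snap('scene','scene2.png'); print(go([518,-333,228]),robot.get_obs()['opening'])
E
```

```text
time: 7.02
ee_pos: [544.1, 78.5, 229.0]
ee_rot: [-3.141, -0.0, 1.877]
wrist_force: [-0.8, -0.2, -0.3]
opening: 9.9
gripper_force: 25.0
[-38.45 -14.89   0.09] 9.70021463135417
```

View pics/scene2.png

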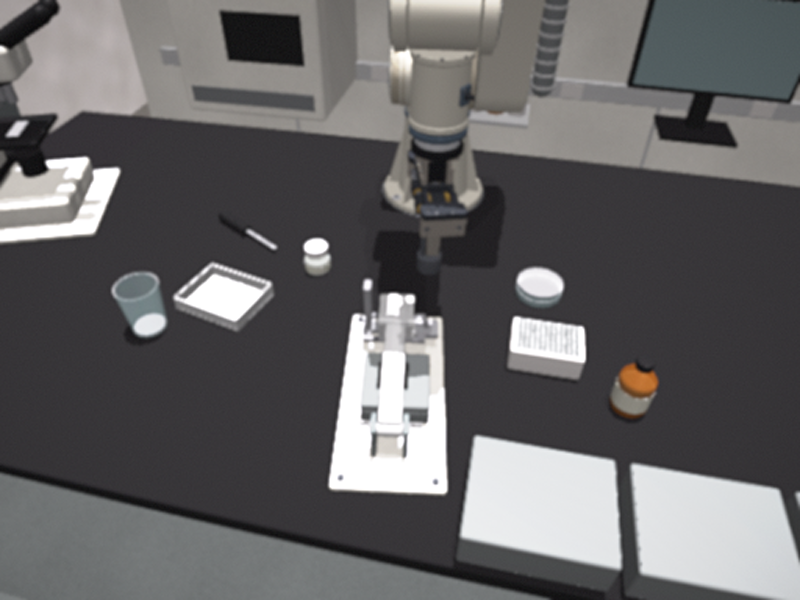

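The keeper is held at (429,262), off the pin. Carrying it to the tray.

```bash
python3 -m creep '[[1,[-1.45,-0.61,0],[0,0,0]],[1,[-2.5,-0.96,0],[0,0,0]],[1,[-2.75,-1.06,0],[0,0,0]],[1,[-2.75,-1.06,0],[0,0,0]],[1,[-2.75,-1.06,0],[0,0,0]],[1,[-2.75,-1.06,0],[0,0,0]],[1,[-2.75,-1.06,0],[0,0,0]],[1,[-2.75,-1.06,0],[0,0,0]],[1,[-2.75,-1.06,0],[0,0,0]],[1,[-2.75,-1.06,0],[0,0,0]],[1,[-2.75,-1.06,0],[0,0,0]],[1,[-2.75,-1.06,0],[0,0,0]],[1,[-2.75,-1.06,0],[0,0,0]],[1,[-2.75,-1.06,0],[0,0,0]],[1,[-1.45,-0.61,0],[0,0,0]],[1,[0,0,0],[0,0,0]],[1,[0,0,0],[0,0,0]]]'
python3 -m creep '[[1,[0,0,2],[0,0,0]],[1,[0,0,2.5],[0,0,0]],[1,[0,0,2.5],[0,0,0]],[1,[0,0,2.5],[0,0,0]],[1,[0,0,2.5],[0,0,0]],[1,[0,0,2],[0,0,0]],[1,[0,0,1.5],[0,0,0]],[1,[0,0,0.6],[0,0,0]],[1,[0,0,0],[0,0,0]],[1,[0,0,0],[0,0,0]]]'
python3 - <<'E'
from h import *
s=dict(np.load('pics/scene0.png.npz'))
print(go([518,-333,56]))
E
```

```text
time: 9.2
ee_pos: [518.0, -331.8, 229.4]
ee_rot: [-3.141, -0.001, 1.877]
wrist_force: [0.2, -0.2, -0.6]
opening: 10.2
gripper_force: 25.0
time: 10.45
ee_pos: [518.7, -332.8, 69.3]
ee_rot: [3.141, 0.001, 1.877]
wrist_force: [0.0, -0.9, 0.2]
opening: 10.0
gripper_force: 25.0
[ 0.   -0.07  1.33]
```

```bash
python3 -m creep '[[1,[0,0,0.5],[0,0,0]],[1,[0,0,0.4],[0,0,0]],[1,[0,0,0.2],[0,0,0]],[1,[0,0,0.1],[0,0,0]],[1,[0,0,0],[0,0,0]],[1,[0,0,0],[0,0,0]]]'
python3 -m creep '[[1,[0,0,0.1],[0,0,0]],[1,[0,0,0.1],[0,0,0]],[1,[0,0,0],[0,0,0]]]'
```

```text
time: 11.2
ee_pos: [518.3, -332.6, 56.7]
ee_rot: [3.141, 0.0, 1.877]
wrist_force: [0.0, -0.0, -1.6]
opening: 9.9
gripper_force: 25.0
time: 11.58
ee_pos: [518.4, -332.6, 55.6]
ee_rot: [3.141, 0.0, 1.877]
wrist_force: [-1.9, 2.1, 10.8]
opening: 9.7
gripper_force: 25.0
```

```bash
python3 -m creep '[[0.5,[0,0,0],[0,0,0]],[0.3,[0,0,0],[0,0,0]],[0,[0,0,0],[0,0,0]],[0,[0,0,0],[0,0,0]],[0,[0,0,0],[0,0,0]]]'
python3 -m creep '[[0,[0,0,-1],[0,0,0]],[0,[0,0,-2],[0,0,0]],[0,[0,0,-2.5],[0,0,0]],[0,[0,0,-2.5],[0,0,0]],[0,[0,0,-2.5],[0,0,0]],[0,[0,0,-2.5],[0,0,0]],[0,[0,0,-2],[0,0,0]],[0,[0,0,0],[0,0,0]],[0,[0,0,0],[0,0,0]]]'
python3 - <<'E'
from h import *
exec(open('m.py').read().split('for n,p')[0])
h=S((0,-50,118)); print(h,q); print(go([h[0],h[1],206])); snap('scene','scene3.png')
E
```

```text
time: 12.2
ee_pos: [518.2, -332.5, 54.5]
ee_rot: [-3.142, -0.0, 1.877]
wrist_force: [0.1, 0.5, -0.1]
opening: 45.7
gripper_force: 0.0
time: 13.32
ee_pos: [518.0, -332.3, 204.6]
ee_rot: [3.142, 0.0, 1.877]
wrist_force: [0.5, 0.2, 0.0]
opening: 45.9
gripper_force: 0.0
station [5.53185518e+02 2.57760163e+01 1.67724543e-01] [-1.9 -0.7  1.5 -0.5  1.1  0.7 -0.6  0.6]
tray [ 5.17978688e+02 -3.33051071e+02 -1.94651613e-01] [-0.3  0.  -2.8  1.7  2.5  1.   0.7 -2.7]
[561.53248048 -23.52234281 118.        ] [5.53185518e+02 2.57760163e+01 1.67724543e-01]
[28.13 13.46 -0.14]
```

View pics/scene3.png

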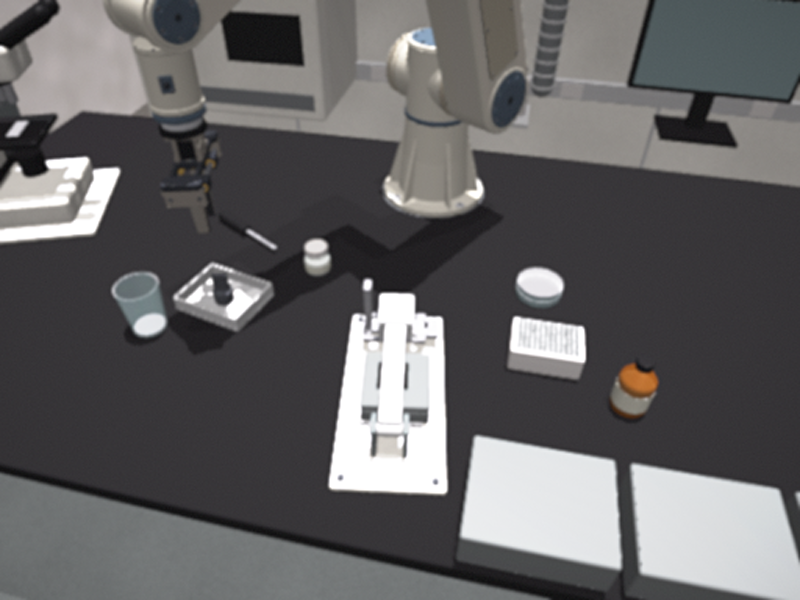

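The keeper stands upright in the tray at (222,288). Going to the handle.

```bash
python3 -m creep '[[0,[1.17,0.56,0],[0,0,0]],[0,[2.34,1.12,0],[0,0,0]],[0,[2.34,1.12,0],[0,0,0]],[0,[2.34,1.12,0],[0,0,0]],[0,[2.34,1.12,0],[0,0,0]],[0,[2.34,1.12,0],[0,0,0]],[0,[2.34,1.12,0],[0,0,0]],[0,[2.34,1.12,0],[0,0,0]],[0,[2.34,1.12,0],[0,0,0]],[0,[2.34,1.12,0],[0,0,0]],[0,[2.34,1.12,0],[0,0,0]],[0,[2.34,1.12,0],[0,0,0]],[0,[1.17,0.56,0],[0,0,0]]]'
python3 -m creep '[[0,[0,0,0],[0,0,8.9]],[0,[0,0,0],[0,0,8.9]],[0,[0,0,0],[0,0,8.9]],[0,[0,0,0],[0,0,8.9]],[0,[0,0,0],[0,0,8.9]],[0,[0,0,0],[0,0,8.9]],[0,[0,0,0],[0,0,8.9]],[0,[0,0,0],[0,0,8.9]],[0,[0,0,0],[0,0,8.9]],[0,[0,0,0],[0,0,8.9]],[0,[0,0,0],[0,0,8.9]],[0,[0,0,0],[0,0,0]],[0,[0,0,0],[0,0,0]]]'
python3 - <<'E'
from h import *
exec(open('m.py').read().split('for n,p')[0])
h=S((0,-50,118)); print(go([h[0],h[1],117])); print(robot.get_obs()['joint_pos'].round(2))
im=snap('scene','scene4.png')
c=im['pixels'][110:290,170:350,::-1]; cv2.imwrite('pics/c4.png',cv2.resize(c,(600,600),interpolation=cv2.INTER_CUBIC))
E
```

```text
time: 15.0
ee_pos: [561.3, -22.6, 204.0]
ee_rot: [-3.141, -0.001, 1.878]
wrist_force: [0.4, -0.3, 0.3]
opening: 45.5
gripper_force: 0.0
time: 16.62
ee_pos: [561.6, -24.3, 204.4]
ee_rot: [-3.142, 0.0, 0.172]
wrist_force: [0.3, -0.3, -0.2]
opening: 46.3
gripper_force: 0.0
station [5.53185518e+02 2.57760163e+01 1.67724543e-01] [-1.9 -0.7  1.5 -0.5  1.1  0.7 -0.6  0.6]
tray [ 5.17978688e+02 -3.33051071e+02 -1.94651613e-01] [-0.3  0.  -2.8  1.7  2.5  1.   0.7 -2.7]
[ 0.01 -0.07  8.74]
[-0.05  0.28  1.8  -0.    1.06  1.35]
```

View pics/c4.png

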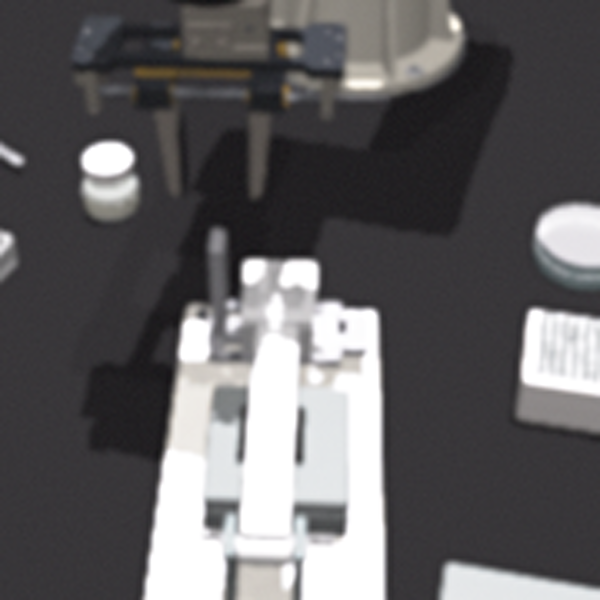

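The fingers at (175,190) and (257,195) straddle the blade at (217,235). Descending and gripping it.

```bash
python3 -m creep '[[0,[0,0,2],[0,0,0]],[0,[0,0,2],[0,0,0]],[0,[0,0,1.5],[0,0,0]],[0,[0,0,1.5],[0,0,0]],[0,[0,0,1],[0,0,0]],[0,[0,0,0.7],[0,0,0]],[0,[0,0,0],[0,0,0]]]'
python3 -m creep '[[1,[0,0,0],[0,0,0]],[1,[0,0,0],[0,0,0]],[1,[0,0,0],[0,0,0]],[1,[0,0,0],[0,0,0]],[1,[0,0,0],[0,0,0]],[1,[0,0,0],[0,0,0]],[1,[0,0,0],[0,0,0]],[1,[0,0,0],[0,0,0]]]' 45
```

```text
time: 17.55
ee_pos: [561.6, -24.2, 117.2]
ee_rot: [-3.141, 0.001, 0.168]
wrist_force: [-0.1, -0.9, -1.5]
opening: 45.9
gripper_force: 0.0
time: 18.55
ee_pos: [562.0, -24.5, 117.8]
ee_rot: [3.141, -0.0, 0.168]
wrist_force: [-0.4, -5.4, 4.9]
opening: 12.1
gripper_force: 45.0
```

```bash
python3 -m creep '[[1,[0,0.2,0],[0,0,0]],[1,[0,0.3,0],[0,0,0]],[1,[0,0.3,0],[0,0,0]],[1,[0,0.3,0],[0,0,0]],[1,[0,0.3,0],[0,0,0]],[1,[0,0.2,0],[0,0,0]],[1,[0,0,0],[0,0,0]],[1,[0,0,0],[0,0,0]]]'
```

```text
time: 19.55
ee_pos: [564.3, -38.1, 117.7]
ee_rot: [-3.139, -0.0, 0.168]
wrist_force: [-2.0, 9.2, 4.7]
opening: 11.5
gripper_force: 45.0
```

```bash
python3 -m creep '[[1,[0,0.1,0],[0,0,0]],[1,[0,0,0],[0,0,0]],[1,[0.07,0,-0.3],[0,-0.72,0]],[1,[0.14,0,-0.6],[0,-1.43,0]],[1,[0.14,0,-0.6],[0,-1.43,0]],[1,[0,0,0],[0,0,0]],[1,[0,0,0],[0,0,0]]]' 50
python3 - <<'E'
from h import *
exec(open('m.py').read().split('for n,p')[0])
print(robot.get_obs()['ft_torque'])
im=snap('scene','scene5.png')
c=im['pixels'][110:290,170:350,::-1]; cv2.imwrite('pics/c5.png',cv2.resize(c,(600,600),interpolation=cv2.INTER_CUBIC))
E
```

```text
time: 20.42
ee_pos: [567.8, -38.2, 131.7]
ee_rot: [-3.138, 0.063, 0.168]
wrist_force: [-2.2, 9.0, -2.8]
opening: 11.7
gripper_force: 50.0
station [5.53185518e+02 2.57760163e+01 1.67724543e-01] [-1.9 -0.7  1.5 -0.5  1.1  0.7 -0.6  0.6]
tray [ 5.17978688e+02 -3.33051071e+02 -1.94651613e-01] [-0.3  0.  -2.8  1.7  2.5  1.   0.7 -2.7]
[ 1.16330303 -0.50843218  0.218944  ]
```

View pics/c5.png

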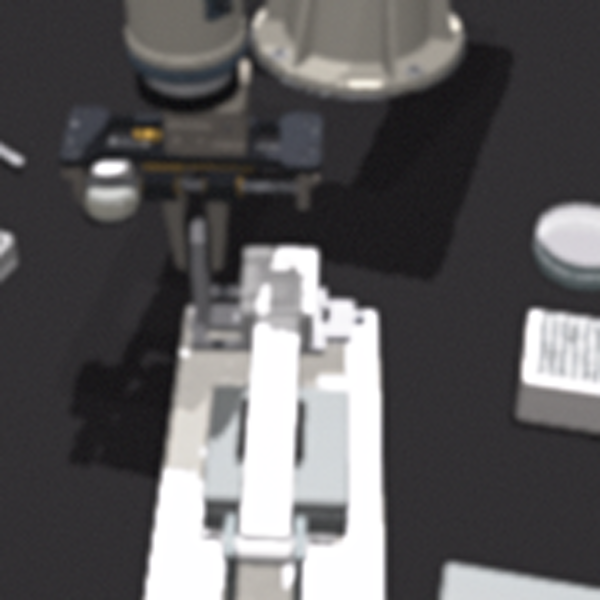

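The coupler top at (285,255) has started to rise with the handle gripped and the latch out, and the forces are low. Continuing the arc.

```bash
python3 -m creep '[[1,[0.14,0,-0.6],[0,-1.43,0]],[1,[0.14,0,-0.6],[0,-1.43,0]],[1,[0.14,0,-0.6],[0,-1.43,0]],[1,[0.14,0,-0.6],[0,-1.43,0]],[1,[0,0,0],[0,0,0]]]'
python3 -m creep '[[1,[0.14,0,-0.6],[0,-1.43,0]],[1,[0.14,0,-0.6],[0,-1.43,0]],[1,[0.14,0,-0.6],[0,-1.43,0]],[1,[0.14,0,-0.6],[0,-1.43,0]],[1,[0.14,0,-0.6],[0,-1.43,0]],[1,[0.07,0,-0.3],[0,-0.72,0]],[1,[0,0,0],[0,0,0]],[1,[0,0,0],[0,0,0]],[1,[0,0,0],[0,0,0]]]'
python3 - <<'E'
from h import *
exec(open('m.py').read().split('for n,p')[0])
im=snap('scene','scene6.png')
p=np.array(robot.get_obs()['ee_pos']); c,s_=np.cos(q[2]),np.sin(q[2]); d=p[:2]-q[:2]
x,y,z=c*d[0]+s_*d[1],-s_*d[0]+c*d[1],p[2]
print('tcp in station',x,y,z,'bar angle',np.arctan2(z-65,240-x)-np.arctan2(52.7,239.7),'radius',np.hypot(240-x,z-65),np.hypot(239.7,52.7))
E
```

```text
time: 21.1
ee_pos: [575.4, -36.6, 155.0]
ee_rot: [-3.138, 0.164, 0.169]
wrist_force: [-3.3, 8.6, -2.3]
opening: 11.9
gripper_force: 50.0
time: 22.22
ee_pos: [589.4, -34.1, 185.3]
ee_rot: [-3.137, 0.302, 0.169]
wrist_force: [-4.3, 7.5, -1.1]
opening: 11.9
gripper_force: 50.0
station [5.53185518e+02 2.57760163e+01 1.67724543e-01] [-1.9 -0.7  1.5 -0.5  1.1  0.7 -0.6  0.6]
tray [ 5.17978688e+02 -3.33051071e+02 -1.94651613e-01] [-0.3  0.  -2.8  1.7  2.5  1.   0.7 -2.7]
tcp in station 25.70558039581468 -65.10856825389347 185.30093551202148 bar angle 0.29512443262204535 radius 245.7527484252459 245.42489686256363
```

View pics/scene6.png

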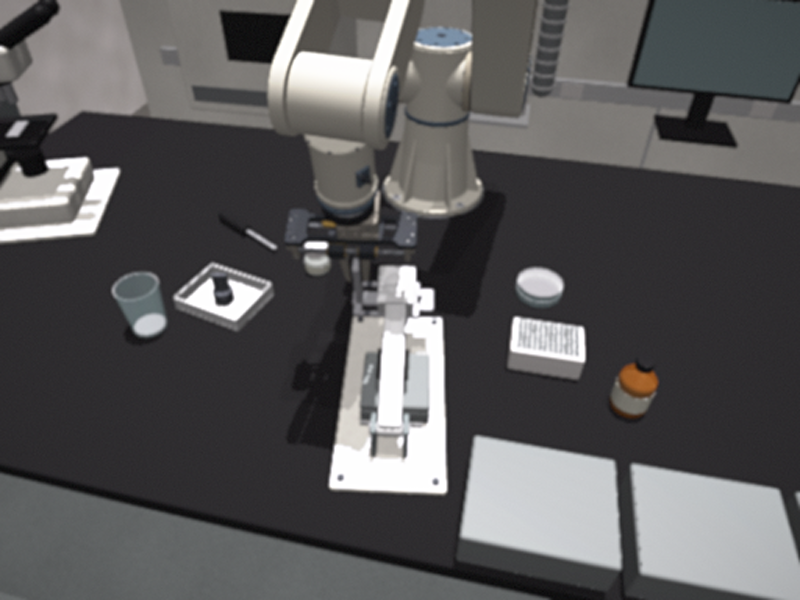

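The bar is raised: the coupler top has moved from about (395,296) to (398,270), the bar angle is about 0.295 (≈70 mm) and the latch is still out. The keeper is upright in the tray at (222,288). Handing in.

```bash
python3 -c "
from station import robot
print(robot.job_done())"
```

```text
the job is handed in; nothing more can be done
None
```

I handed the job in at about 22 s with the arm still holding the bar: the keeper stands upright in the tray, the latch is pulled about 15 mm, and the coupler is about 7 cm up by my measurement; no verdict came back.

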